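# Index and lock the gilder's banding wheel

### The job

Set the banding wheel up for the next pass: turn the wheel until the long engraved line on its rim faces the needle pointer, then push the lock bolt fully home so that the wheel is held there. The bowl standing on the wheel has just been gilded: do not touch it or let it slip on the wheel, and leave everything else on the bench where it is.

Things in the scene. Friction and masses are not known exactly. Their poses are not given: they have to be found in the camera images.
- stand: Cast stand, fixed to the bench. Origin on the bench below the wheel's upright axis; its x axis points level from that axis to the pointer. Round foot: radius 95 mm, 10 mm high at its edge, 30 mm at 30 mm from the axis. A post 34 mm wide, 143 to 183 mm out along x, carries the bolt guide (top 94 mm above the bench) and the pointer's clamp (top 106 mm).
- wheel (a joint): Angle of the banding wheel about its upright axis, rad, counter-clockwise from above, no stops. 0 (or any whole turn): the long line faces the pointer. It turns stiffly (about 2 N at the rim) and stays where left; no spring.
- rim (a point): Middle of the wheel's flat aluminium rim, on its top, 117 mm from the axis, halfway between two notches, 30 degrees counter-clockwise of the long line; turns with the wheel. Rim: 104 to 130 mm radius (26 mm across), top 88 mm, underside 70 mm above the bench, nothing under it but the foot and, at the pointer, the foot's arm (14 mm high).
- hub (a point): Centre of the round hub plate, on its top (88 mm above the bench); plate radius 58 mm. Three spokes, 18 mm wide, 120 degrees apart, the first under the long line, join it to the rim. The windows between hub, spokes and rim are 46 mm across and open right through, so the rim can be straddled and pinched from above.
- long_line (a point): Outer end of the long engraved line, on the rim at the floor of its notch, 118 mm from the axis; turns with the wheel. The rim's edge has six notches, 14 mm wide, 12 mm deep, 60 degrees apart, each with a dark line running in from its floor: five short (9 mm), one long (60 mm by 5 mm, in along a spoke).
- pointer_tip (a point): Tip of the fixed needle pointer, 121 mm from the wheel's axis and about 10 mm above the rim: the line lies 3 mm in from it when it faces it.
- bolt (a joint): Travel of the lock bolt, m: 0 drawn out, 0.015 fully home. It slides level along the stand's x axis towards the wheel, under the pointer, against about 4 N of friction, and stays where left. Its round nose, 9 mm thick, clears the rim by 5 mm when out and enters the notch in front of it when pushed home; on plain rim, or over about 4 mm off a notch, it stops.
- bolt_knob (a point): Middle of the upright black knob at the bolt's outer end: 17 mm diameter, 32 mm tall (110 to 142 mm above the bench), on a 10 mm stem. It slides with the bolt: 216 mm from the wheel's axis along the stand's x axis when out, 201 mm when home.
- bowl: Small concrete bowl, gilded inside, 100 mm across the rim, 60 mm across the foot, 40 mm high, standing loose on the wheel's hub plate. Origin at the centre of its foot. Not to be touched.
- brush: Gilder's mop brush lying on the bench near the bolt, 195 mm long, 20 mm high. Origin at its middle, x axis along it. Bystander.
- size_jar: Amber glass jar, 60 mm diameter, 70 mm high, standing near the stand's post. Origin at its foot. Bystander.
- sponge: Blue-grey sanding block, 98 x 68 x 26 mm. Origin under its centre. Bystander.
- scraper: Filling knife with a wooden handle, 220 mm long, 60 mm wide, 18 mm high. Origin near its middle, x axis along it. Bystander.
- tape: Roll of paper tape lying flat, 96 mm diameter, 24 mm high. Bystander.
- cube: Concrete cube box, 130 mm, open and gilded on one side. Origin under its centre. Bystander.

How it is judged:
On the way:
1. the wheel is turned until the long line faces the pointer (x of long_line in the frame of stand above 0.1 m and y of long_line in the frame of stand between -0.005 and 0.005 m), for 0.2 s.
At the end, for the whole second after the job is handed in: The long line lies within 4 mm sideways of the pointer's direction, the bolt is at least 12.5 of its 15 mm in (in that line's notch), the wheel is at rest, and the bowl stands upright on the hub, its centre within 16 mm of the wheel's axis (x of long_line in the frame of stand above 0.1 m and y of long_line in the frame of stand between -0.004 and 0.004 m and value of joint bolt above 0.0125 m and velocity of joint wheel between -0.05 and 0.05 rad/s and horizontal distance between bowl and stand below 0.016 m and angle between bowl's own z axis and vertical below 0.1 rad); the robot touches nothing.
It fails at once if the gilded bowl is touched (contact force between any of the fingers, the arm and bowl above 0.3 N).
It fails at once if the bowl slips more than 16 mm off the wheel's axis (horizontal distance between bowl and stand above 0.016 m).
It fails at once if something else on the bench is moved more than 25 mm (distance of any of brush, size_jar, sponge, scraper, tape, cube from where it was at the start of the episode above 0.025 m).
It also fails if it takes over 54 s, if anything falls off the work surface, if the arm or the gripper's body presses on something with over 40 N, if the wrist force passes 120 N, or if a joint passes its speed limit or range.

### The arm

A 7-joint arm with a two-finger parallel gripper is mounted at the origin on the work surface. World frame = base frame: x ahead of the robot, y to its left, z up, the work surface at z = 0. Lengths are in m, angles in rad, forces in N, time in s.
With the tool pointing down it reaches from about 0.425 to 0.875 m from the base axis. Payload 4.7 kg.
Tool frame: the origin (TCP) lies midway between the tips of the shut fingers; the grasp point (between the pads) lies 19 mm behind it (ctrl.grip_point_offset is the distance from the TCP to the grasp point, in m); z points along the fingers, y is the line along which they close (so a half turn about z gives the same grasp; the last joint's range is limited). The gripper opens to 87 mm and grips with 3 to 60 N. Pads are 19 mm wide; open, the fingers measure 117 mm over their backs; the gripper's body (75 mm by 190 mm) begins 51 mm behind the grasp point.
Start: joints at [1.26, 0.321, -0.07, 1.45, 0.023, 1.371, -0.057], TCP at [0.207, -0.616, 0.223] pointing down, gripper open.
Joint ranges: [-2.86, 2.86], [-0.3, 2.09], [-1.38, 1.24], [0.06, 2.45], [-1.56, 4.7], [0.09, 2.05], [-2.69, 2.69]. Speed limits (rad/s): [2.57, 2.57, 3.14, 3.14, 3.14, 3.14, 3.14].

### API

Orientations are given as a rotation vector (axis times angle).
In Python, from bench import ctrl gives the robot as it stands. The module is installed in compiled form; this text tells all that it offers.
- The arm moves only by the shell command python3 -m handwheel 'ROWS' [OPENING] [FORCE]. ROWS is JSON, a list of rows, each an object of numbers: "x", "y", "z": the shift along the tool's x, y, z in m; "wx", "wy", "wz": the turn, a rotation vector about the tool's x, y, z in degrees. A call has 1 to 10 rows; each row is the pose to reach, as a shift and turn from the pose commanded when the call began, along the tool's axes at that moment; what a row does not reach only later rows make up. A row lasts 1/12 s, in which the tool goes at most 41.7 mm and 7.16 degrees, less where a joint would pass 70% of its speed; a pose out of reach is approached as far as the arm can. A call with a gripper value outside its range is refused whole. OPENING is the finger opening in m, from 0 to 0.087, set as the call begins (- or left out, the last holds). The fingers move at their own pace and stop on an object; FORCE is the grip in N (left out, the last holds). Time passes only in rows, so rows that repeat a pose let the fingers close. It gives the time, the measured TCP pose, the force, the opening and the grip force at its end, in the units of the state.
- ctrl.get_state(): the state, without advancing time (a new reading comes with each control period).
- ctrl.get_image(name): name is "scene" or "side" or "wrist"; returns a dict with "image" (420x560x3 uint8, red, green, blue), "K" (3x3 intrinsics, pixels), "k1" (the pictures are not rectified: a ray, as slopes to the right and down, at radius r is drawn at 1 + k1 r^2 times it, then the intrinsics apply), "world_to_cam" (4x4, takes a point from world to camera coordinates); the wrist camera has in their place "hand_eye" (4x4, takes a point from camera to tool coordinates, whose origin is the TCP and whose axes are the flange's). Camera axes: x right, y down, z forward; pixel columns grow to the right and rows downward; lengths in m; the calibration is good to about 2 mm. A picture is of the moment at which its call begins: read the wrist's pose just before it. There is no depth.
- ctrl.close_job(): hands the job in; it is judged then, once.
The state is a dict: "time": time; "joint_positions": joint angles; "qd": joint speeds; "joint_torque": joint torques, N m; "position": TCP position; "tool_rot": TCP orientation; "ft_force": force on the tool from outside, world axes, zero at the start; "torque": the same for the moment, N m; "grip_width": opening from 0.0 (shut) to 1.0 (fully open); "grip_force": force on a finger pad.
Only numpy, scipy, OpenCV 4.12 (cv2) and the standard library are available. Lean on these libraries where they do the work, as an engineer would, in place of code of your own. Each camera call takes 0.05 s, during which the arm holds its last target. There are 200 camera calls.

## Working session

There is one attempt and no reset: what is moved stays moved. The work goes in short steps, Python scripts to look and compute and a shell command to move; the robot and the scene stay as the last step left them, time stands still between calls to the robot, and variables do not carry over. Pictures are saved under pics/ and viewed, at most 10 in all, crops included, and the job is handed in when it is done.

```bash
mkdir -p pics; cat > h.py <<'E'
from bench import ctrl
import numpy as np, cv2
from scipy.spatial.transform import Rotation as R
def snap(n,f=None):
    s=ctrl.get_state(); d=ctrl.get_image(n)
    if n=="wrist":
        T=np.eye(4);T[:3,:3]=R.from_rotvec(s["tool_rot"]).as_matrix();T[:3,3]=s["position"]
        d["c2w"]=T@d["hand_eye"]
    else: d["c2w"]=np.linalg.inv(d["world_to_cam"])
    if f: cv2.imwrite("pics/"+f,d["image"][:,:,::-1])
    return d
def ray(d,uv):
    D=np.array([d["k1"],0,0,0,0],float)
    p=cv2.undistortPoints(np.array(uv,float).reshape(-1,1,2),d["K"],D).reshape(-1,2)
    v=np.c_[p,np.ones(len(p))]@d["c2w"][:3,:3].T
    return d["c2w"][:3,3],v
def onz(d,uv,z):
    o,v=ray(d,uv); return o+v*((z-o[2])/v[:,2])[:,None]
def proj(d,P):
    w=np.linalg.inv(d["c2w"]); r=cv2.Rodrigues(w[:3,:3])[0]
    return cv2.projectPoints(np.array(P,float).reshape(-1,1,3),r,w[:3,3],d["K"],np.array([d["k1"],0,0,0,0],float))[0].reshape(-1,2)
E
python3 - <<'E'
from h import *
s=ctrl.get_state();print(s, R.from_rotvec(s["tool_rot"]).as_matrix().round(3))
a=snap("scene","s1.png");b=snap("side","d1.png")
print(a["c2w"].round(3),b["c2w"].round(3),a["k1"])
E
```

```text
{'time': 0.0, 'joint_positions': array([ 1.26010431,  0.3218514 , -0.07005829,  1.45168856,  0.02258087,
        1.37074238, -0.05691041]), 'qd': array([ 3.15899823e-04,  1.18273459e-03,  4.16418803e-05,  1.36406508e-04,
       -4.55790236e-04,  1.17461064e-03,  2.44639988e-04]), 'joint_torque': array([ 4.98676254e-04, -4.91289675e+01, -4.03712187e-01, -3.12531531e+01,
       -6.38311403e-02,  4.38601209e-02,  1.63949699e-04]), 'position': array([ 0.20719392, -0.61552127,  0.22143602]), 'tool_rot': array([-3.09842186e+00, -5.07628370e-01,  6.14867484e-04]), 'ft_force': array([ 0.12516631, -0.0676712 , -0.87936093]), 'torque': array([-0.06006398, -0.00379475,  0.04650214]), 'grip_force': 0.0, 'grip_width': 1.001810477910919} [[ 0.948  0.319 -0.001]
 [ 0.319 -0.948  0.002]
 [-0.    -0.002 -1.   ]]
[[-0.824  0.401 -0.401  1.18 ]
 [ 0.566  0.607 -0.557  0.859]
 [ 0.02  -0.686 -0.727  1.198]
 [ 0.     0.     0.     1.   ]] [[-0.985 -0.121  0.125  0.426]
 [-0.174  0.639 -0.749  0.775]
 [ 0.011 -0.76  -0.65   0.797]
 [ 0.     0.     0.     1.   ]] -0.15980372538085044
```

View pics/s1.png

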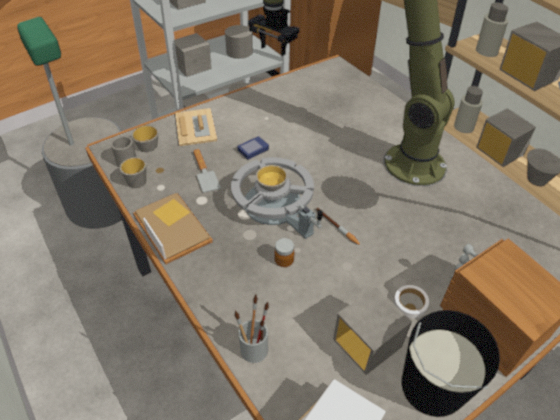

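View pics/d1.png

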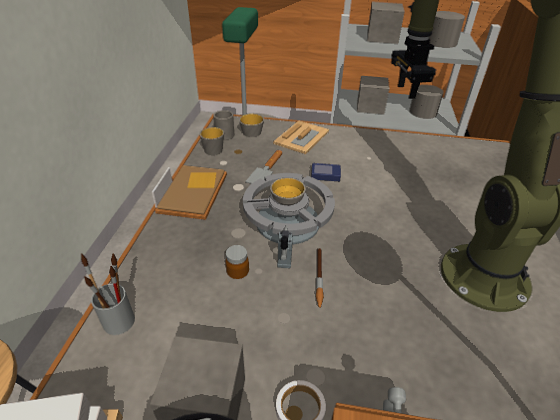

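The scene view has the wheel centred near (272,187), with the post and knob at (308,222). In the side view the wheel is near (288,203), the post is at (285,245), and a dark line runs left at about (255,203). I'll enlarge both.

```bash
python3 - <<'E'
from h import *
a=snap("scene");b=snap("side")
A=cv2.resize(a["image"][150:250,220:350],None,fx=6,fy=6,interpolation=cv2.INTER_CUBIC)[:,:,::-1]
B=cv2.resize(b["image"][160:285,230:350],None,fx=6,fy=6,interpolation=cv2.INTER_CUBIC)[:,:,::-1]
c=np.zeros((600,800,3),np.uint8)
c[:,:400]=cv2.resize(A,(400,600))if 0 else 0
A=cv2.resize(A,(400,308));B=cv2.resize(B,(400,417))
c[:308,:400]=A;c[:417,400:]=B
cv2.imwrite("pics/c1.png",c)
for n,d,p in (("scene",a,[(271,177),(308,215)]),("side",b,[(288,187),(284,238)])):
    print(n,onz(d,p[:1],.128),onz(d,p[1:],.14))
E
```

```text
scene [[ 0.54733142 -0.1093699   0.128     ]] [[0.55364652 0.09136113 0.14      ]]
side [[ 0.54067682 -0.11878697  0.128     ]] [[0.51767593 0.09719085 0.14      ]]
```

View pics/c1.png

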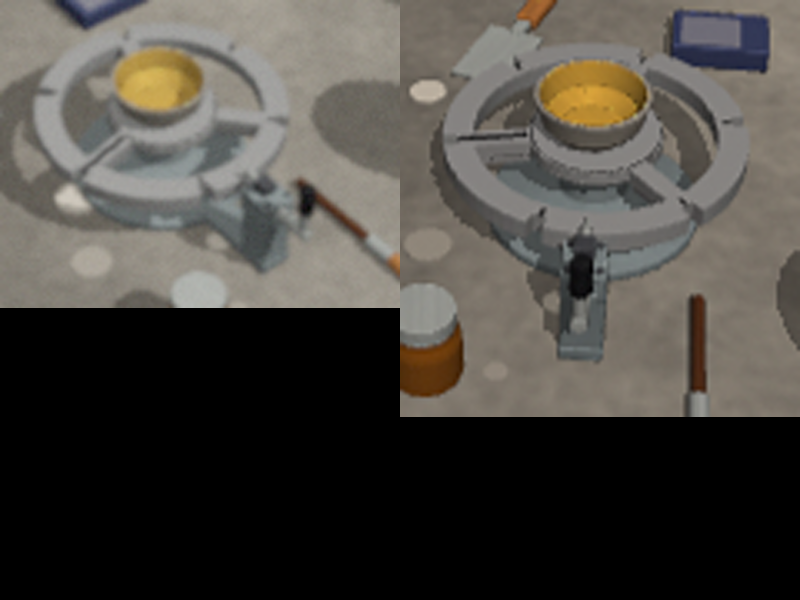

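```bash
cat > m.py <<'E'
from h import *
a=snap("scene");b=snap("side")
sc=lambda x,y:(220+x/3.077,150+y/3.077); sd=lambda x,y:(230+(x-400)/3.333,160+y/3.333)
def show(n,p,q,z):
    print(n,onz(a,[sc(*p)],z).round(3),onz(b,[sd(*q)],z).round(3))
show("bowlrim",(158,77),(593,92),.128)
show("line",(82,178),(457,137),.088)
show("knob",(307,199),(580,275),.126)
show("notchR",(283,123),(738,122),.088)
show("notchTop",(128,38),(517,62),.088)
show("n3",(232,42),(640,60),.088)
show("n4",(210,186),(690,208),.088)
E
python3 m.py
python3 - <<'E'
from h import *
d=snap("wrist","w1.png");print(d["hand_eye"].round(3),d["K"],d["k1"])
E
```

```text
bowlrim [[ 0.542 -0.116  0.128]] [[ 0.541 -0.116  0.128]]
line [[ 0.66  -0.072  0.088]] [[ 0.651 -0.085  0.088]]
knob [[0.516 0.099 0.126]] [[0.517 0.098 0.126]]
notchR [[ 0.45  -0.026  0.088]] [[ 0.418 -0.15   0.088]]
notchTop [[ 0.511 -0.222  0.088]] [[ 0.622 -0.201  0.088]]
n3 [[ 0.421 -0.156  0.088]] [[ 0.513 -0.225  0.088]]
n4 [[0.561 0.006 0.088]] [[ 0.448 -0.032  0.088]]
[[ 0.001 -0.967 -0.256  0.07 ]
 [ 1.     0.001 -0.     0.   ]
 [ 0.001 -0.256  0.967 -0.162]
 [ 0.     0.     0.     1.   ]] [[313.3133793    0.         276.25447212]
 [  0.         313.3133793  207.4481616 ]
 [  0.           0.           1.        ]] -0.059569504605429105
```

Bowl and knob agree across the two views: axis ≈ (0.5415, -0.116) and knob 0.216 m out (✓), which puts the pointer heading at ≈ 96.8°. The long line is at ≈ 17°, so the wheel needs about +80°. I'll pinch the rim at heading -73°, halfway between notches, and that nearly matches the present yaw. First I'll fly above it and look.

```bash
python3 -m handwheel '[{"x":0.02,"y":-0.01},{"x":0.05,"y":-0.026},{"x":0.08,"y":-0.042},{"x":0.11,"y":-0.058},{"x":0.14,"y":-0.074},{"x":0.17,"y":-0.09},{"x":0.2,"y":-0.106},{"x":0.23,"y":-0.122},{"x":0.26,"y":-0.138},{"x":0.29,"y":-0.154}]' 0.07
python3 -m handwheel '[{"x":0.03,"y":-0.016},{"x":0.06,"y":-0.032},{"x":0.09,"y":-0.048},{"x":0.12,"y":-0.064},{"x":0.15,"y":-0.08},{"x":0.17,"y":-0.09},{"x":0.183,"y":-0.096},{"x":0.183,"y":-0.096},{"x":0.183,"y":-0.096}]'
python3 - <<'E'
from h import *
s=ctrl.get_state();print(s["time"],s["position"],s["qd"].round(3))
d=snap("wrist","w2.png")
for t in np.radians([17,77,137,197,257,317]): print(np.degrees(t),proj(d,[[.5415+.118*np.cos(t),-.116+.118*np.sin(t),.088]]).round())
print(proj(d,[[.5415,-.116,.128],[.516,.0985,.126]]))
E
```

```text
0.35 [ 0.20736779 -0.61590967  0.22230002] [-0.002 -0.002 -0.    -0.003  0.001 -0.     0.   ]
17.0 [[439. 469.]]
77.0 [[339. 278.]]
137.0 [[-19. -53.]]
197.0 [[ -80. -134.]]
257.0 [[   7. -205.]]
317.0 [[141. -61.]]
[[ 274.25766036  204.95181805]
 [1544.48912696 1308.79200707]]invalid input at $[0]: expected keys x, y, z, wx, wy, wz
invalid input at $[0]: expected keys x, y, z, wx, wy, wz
```

View pics/w2.png

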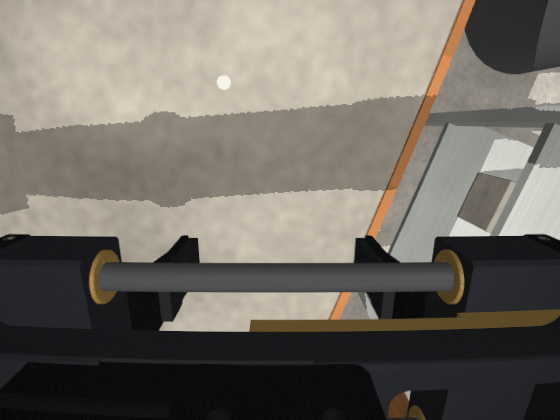

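The calls were refused because every row needs all six keys. The picture shows bare bench at the start pose, with the fingers across rows 230–320, so the clear view lies towards tool +x (image up).

```bash
python3 -m handwheel '[{"x":0.02,"y":-0.01,"z":0,"wx":0,"wy":0,"wz":0},{"x":0.05,"y":-0.026,"z":0,"wx":0,"wy":0,"wz":0},{"x":0.08,"y":-0.042,"z":0,"wx":0,"wy":0,"wz":0},{"x":0.11,"y":-0.058,"z":0,"wx":0,"wy":0,"wz":0},{"x":0.14,"y":-0.074,"z":0,"wx":0,"wy":0,"wz":0},{"x":0.17,"y":-0.09,"z":0,"wx":0,"wy":0,"wz":0},{"x":0.2,"y":-0.106,"z":0,"wx":0,"wy":0,"wz":0},{"x":0.23,"y":-0.122,"z":0,"wx":0,"wy":0,"wz":0},{"x":0.26,"y":-0.138,"z":0,"wx":0,"wy":0,"wz":0},{"x":0.29,"y":-0.154,"z":0,"wx":0,"wy":0,"wz":0}]' 0.07
python3 - <<'E'
from h import *
s=ctrl.get_state();print(s["time"],s["position"],s["grip_width"],s["qd"].round(3))
d=snap("wrist","w3.png")
print(proj(d,[[.5415,-.116,.128]]))
E
```

```text
time: 1.23
position: [0.434, -0.3763, 0.2229]
tool_rot: [3.1, 0.508, 0.0]
ft_force: [0.3, -0.3, -0.4]
grip_width: 0.807
grip_force: 0.0
1.2333 [ 0.43402798 -0.37626814  0.22285446] 0.8067640657428641 [-0.458  0.035 -0.286 -0.027  0.058  0.001 -0.748]
[[  0.65566464 -21.85422364]]
```

View pics/w3.png

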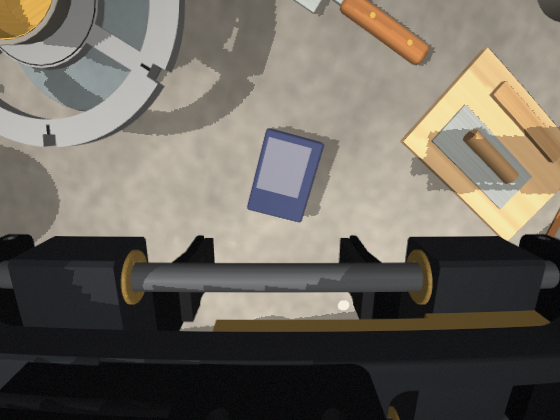

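The wrist view shows wheel notches at about (151,70) and (50,138), with the sponge at (285,175) below the path. I'll shift sideways so that the wheel's top is in view, then measure.

```bash
python3 -m handwheel '[{"x":0,"y":-0.03,"z":0,"wx":0,"wy":0,"wz":0},{"x":0,"y":-0.06,"z":-0.01,"wx":0,"wy":0,"wz":0},{"x":0,"y":-0.09,"z":-0.02,"wx":0,"wy":0,"wz":0},{"x":0,"y":-0.12,"z":-0.03,"wx":0,"wy":0,"wz":0},{"x":0.0,"y":-0.15,"z":-0.05,"wx":0,"wy":0,"wz":0},{"x":0.0,"y":-0.16,"z":-0.06,"wx":0,"wy":0,"wz":0},{"x":0.0,"y":-0.16,"z":-0.06,"wx":0,"wy":0,"wz":0},{"x":0.0,"y":-0.16,"z":-0.06,"wx":0,"wy":0,"wz":0}]'
python3 - <<'E'
from h import *
d=snap("wrist","w4.png")
print(proj(d,[[.5415,-.116,.128],[.516,.0985,.126]]))
for t in np.radians([17,77,137,197,257,317]): print(np.degrees(t),proj(d,[[.5415+.118*np.cos(t),-.116+.118*np.sin(t),.088]]).round())
E
```

```text
time: 1.95
position: [0.3823, -0.2268, 0.2832]
tool_rot: [3.098, 0.508, 0.002]
ft_force: [0.3, -0.4, -0.9]
grip_width: 0.808
grip_force: 0.0
[[216.50888942  -4.55923924]
 [ -3.02446974 -41.09601337]]
17.0 [[ 224. -115.]]
77.0 [[124. -51.]]
137.0 [[129.  69.]]
197.0 [[224. 127.]]
257.0 [[319.  73.]]
317.0 [[325. -48.]]
```

View pics/w4.png

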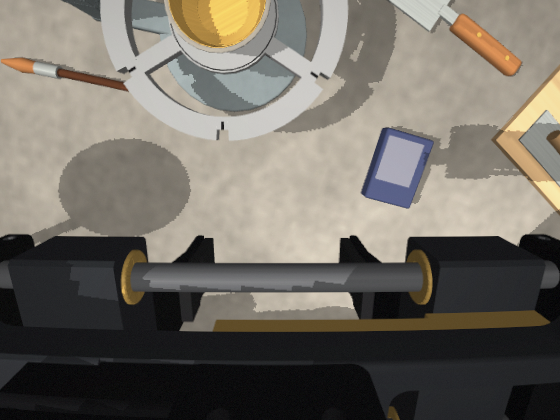

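The notches at (130,69), (223,126) and (316,75) match the predicted (129,69), (224,127) and (319,73), so the centre and angle are good to about 2 mm. I'll move above the grasp point.

```bash
python3 -m handwheel '[{"x":0.03,"y":0.01,"z":0,"wx":0,"wy":0,"wz":0.5},{"x":0.06,"y":0.02,"z":0,"wx":0,"wy":0,"wz":1},{"x":0.09,"y":0.03,"z":0,"wx":0,"wy":0,"wz":1.6},{"x":0.12,"y":0.041,"z":0.01,"wx":0,"wy":0,"wz":1.6},{"x":0.15,"y":0.051,"z":0.03,"wx":0,"wy":0,"wz":1.6},{"x":0.175,"y":0.06,"z":0.06,"wx":0,"wy":0,"wz":1.6},{"x":0.183,"y":0.0627,"z":0.1,"wx":0,"wy":0,"wz":1.6},{"x":0.183,"y":0.0627,"z":0.14,"wx":0,"wy":0,"wz":1.6},{"x":0.183,"y":0.0627,"z":0.16,"wx":0,"wy":0,"wz":1.6},{"x":0.183,"y":0.0627,"z":0.16,"wx":0,"wy":0,"wz":1.6}]' 0.055
python3 - <<'E'
from h import *
s=ctrl.get_state();M=R.from_rotvec(s["tool_rot"]).as_matrix();print(M.round(3),s["position"])
r=s["position"][:2]-[.5415,-.116];print(np.hypot(*r),np.degrees(np.arctan2(r[1],r[0])),np.degrees(np.arctan2(M[1,1],M[0,1])))
E
```

```text
time: 2.83
position: [0.5707, -0.227, 0.1136]
tool_rot: [-3.1, -0.461, 0.019]
ft_force: [-1.4, 0.3, -0.5]
grip_width: 0.633
grip_force: 0.0
[[ 0.957  0.291 -0.013]
 [ 0.291 -0.957  0.006]
 [-0.011 -0.009 -1.   ]] [ 0.5707026  -0.22695099  0.1136465 ]
0.11472973965369453 -75.25403821377947 -73.07534922927886
```

```bash
python3 -m handwheel '[{"x":0,"y":0,"z":0,"wx":0,"wy":0,"wz":0},{"x":0,"y":0,"z":0,"wx":0,"wy":0,"wz":0},{"x":0,"y":0,"z":0,"wx":0,"wy":0,"wz":0},{"x":0,"y":0,"z":0,"wx":0,"wy":0,"wz":0}]'
cat > st.py <<'E'
from h import *
s=ctrl.get_state();M=R.from_rotvec(s["tool_rot"]).as_matrix();r=s["position"][:2]-[.5415,-.116]
print("r",np.hypot(*r).round(4),"head",np.degrees(np.arctan2(r[1],r[0])).round(2),"yaw",np.degrees(np.arctan2(M[1,1],M[0,1])).round(2),"tool frame of (axis-TCP):",(M.T@np.r_[-r,0]).round(4))
E
python3 st.py
```

```text
time: 3.17
position: [0.5768, -0.2277, 0.1248]
tool_rot: [3.105, 0.463, 0.005]
ft_force: [0.7, -0.7, 0.4]
grip_width: 0.633
grip_force: 0.0
r 0.1172 head -72.48 yaw -73.02 tool frame of (axis-TCP): [-0.0011 -0.1172 -0.0003]
```

```bash
python3 -m handwheel '[{"x":-0.001,"y":0,"z":0.015,"wx":0,"wy":0,"wz":0},{"x":-0.001,"y":0,"z":0.03,"wx":0,"wy":0,"wz":0},{"x":-0.001,"y":0,"z":0.042,"wx":0,"wy":0,"wz":0},{"x":-0.001,"y":0,"z":0.05,"wx":0,"wy":0,"wz":0},{"x":-0.001,"y":0,"z":0.05,"wx":0,"wy":0,"wz":0},{"x":-0.001,"y":0,"z":0.05,"wx":0,"wy":0,"wz":0}]'
python3 -m handwheel '[{"x":0,"y":0,"z":0,"wx":0,"wy":0,"wz":0},{"x":0,"y":0,"z":0,"wx":0,"wy":0,"wz":0},{"x":0,"y":0,"z":0,"wx":0,"wy":0,"wz":0},{"x":0,"y":0,"z":0,"wx":0,"wy":0,"wz":0},{"x":0,"y":0,"z":0,"wx":0,"wy":0,"wz":0},{"x":0,"y":0,"z":0,"wx":0,"wy":0,"wz":0}]' 0.015 15
python3 st.py
```

```text
time: 3.67
position: [0.5746, -0.2273, 0.0727]
tool_rot: [3.107, 0.465, 0.0]
ft_force: [1.0, 0.2, -0.2]
grip_width: 0.631
grip_force: 0.0
time: 4.17
position: [0.5746, -0.2271, 0.0728]
tool_rot: [-3.107, -0.464, -0.0]
ft_force: [-0.4, 0.1, 0.9]
grip_width: 0.295
grip_force: 14.9
r 0.1159 head -73.41 yaw -72.99 tool frame of (axis-TCP): [ 0.0008 -0.1159 -0.    ]
```

Gripped: the opening of 25.7 mm equals the rim width. Now I'll turn the first 30° along the arc (R = 117 mm).

```bash
python3 -m handwheel '[{"x":0.0061,"y":-0.0002,"z":0,"wx":0,"wy":0,"wz":-3},{"x":0.0122,"y":-0.0006,"z":0,"wx":0,"wy":0,"wz":-6},{"x":0.0183,"y":-0.0014,"z":0,"wx":0,"wy":0,"wz":-9},{"x":0.0243,"y":-0.0026,"z":0,"wx":0,"wy":0,"wz":-12},{"x":0.0303,"y":-0.004,"z":0,"wx":0,"wy":0,"wz":-15},{"x":0.0362,"y":-0.0057,"z":0,"wx":0,"wy":0,"wz":-18},{"x":0.0419,"y":-0.0078,"z":0,"wx":0,"wy":0,"wz":-21},{"x":0.0476,"y":-0.0101,"z":0,"wx":0,"wy":0,"wz":-24},{"x":0.0531,"y":-0.0128,"z":0,"wx":0,"wy":0,"wz":-27},{"x":0.0585,"y":-0.0157,"z":0,"wx":0,"wy":0,"wz":-30}]'
python3 st.py
```

```text
time: 5.0
position: [0.6254, -0.194, 0.0728]
tool_rot: [-2.878, -1.256, 0.002]
ft_force: [-3.3, 2.1, 3.6]
grip_width: 0.299
grip_force: 14.9
r 0.1146 head -42.93 yaw -42.85 tool frame of (axis-TCP): [ 0.0002 -0.1146  0.0002]
```

```bash
python3 -m handwheel '[{"x":0.0061,"y":-0.0002,"z":0,"wx":0,"wy":0,"wz":-3},{"x":0.0122,"y":-0.0006,"z":0,"wx":0,"wy":0,"wz":-6},{"x":0.0183,"y":-0.0014,"z":0,"wx":0,"wy":0,"wz":-9},{"x":0.0243,"y":-0.0026,"z":0,"wx":0,"wy":0,"wz":-12},{"x":0.0303,"y":-0.004,"z":0,"wx":0,"wy":0,"wz":-15},{"x":0.0362,"y":-0.0057,"z":0,"wx":0,"wy":0,"wz":-18},{"x":0.0419,"y":-0.0078,"z":0,"wx":0,"wy":0,"wz":-21},{"x":0.0476,"y":-0.0101,"z":0,"wx":0,"wy":0,"wz":-24},{"x":0.0531,"y":-0.0128,"z":0,"wx":0,"wy":0,"wz":-27},{"x":0.0585,"y":-0.0157,"z":0,"wx":0,"wy":0,"wz":-30}]'
python3 st.py
python3 -m handwheel '[{"x":0.0061,"y":-0.0002,"z":0,"wx":0,"wy":0,"wz":-3},{"x":0.0122,"y":-0.0006,"z":0,"wx":0,"wy":0,"wz":-6},{"x":0.0183,"y":-0.0014,"z":0,"wx":0,"wy":0,"wz":-9},{"x":0.0243,"y":-0.0026,"z":0,"wx":0,"wy":0,"wz":-12},{"x":0.0303,"y":-0.004,"z":0,"wx":0,"wy":0,"wz":-15},{"x":0.0362,"y":-0.0057,"z":0,"wx":0,"wy":0,"wz":-18},{"x":0.04,"y":-0.0071,"z":0,"wx":0,"wy":0,"wz":-20},{"x":0.04,"y":-0.0071,"z":0,"wx":0,"wy":0,"wz":-20},{"x":0.04,"y":-0.0071,"z":0,"wx":0,"wy":0,"wz":-20}]'
python3 st.py
python3 - <<'E'
from h import *
d=snap("side","d2.png");e=snap("scene")
B=cv2.resize(d["image"][160:285,230:350],None,fx=4.8,fy=4.8,interpolation=cv2.INTER_CUBIC)
A=cv2.resize(e["image"][150:250,220:350],None,fx=3.077,fy=3.077,interpolation=cv2.INTER_CUBIC)
c=np.zeros((600,800,3),np.uint8);c[:B.shape[0],:B.shape[1]]=B;c[:220,B.shape[1]:]=A[60:280,100:100+800-B.shape[1]]
cv2.imwrite("pics/c2.png",c[:,:,::-1])
E
```

```text
time: 5.83
position: [0.6527, -0.1405, 0.0728]
tool_rot: [-2.454, -1.956, 0.004]
ft_force: [-5.5, 2.1, 5.2]
grip_width: 0.298
grip_force: 15.0
r 0.1139 head -12.45 yaw -12.88 tool frame of (axis-TCP): [-0.0009 -0.1139  0.0005]
time: 6.58
position: [0.6542, -0.0998, 0.0728]
tool_rot: [-2.078, -2.351, 0.004]
ft_force: [-6.4, 1.6, 5.3]
grip_width: 0.299
grip_force: 15.0
r 0.1139 head 8.19 yaw 7.05 tool frame of (axis-TCP): [-0.0023 -0.1139  0.0005]
```

View pics/c2.png

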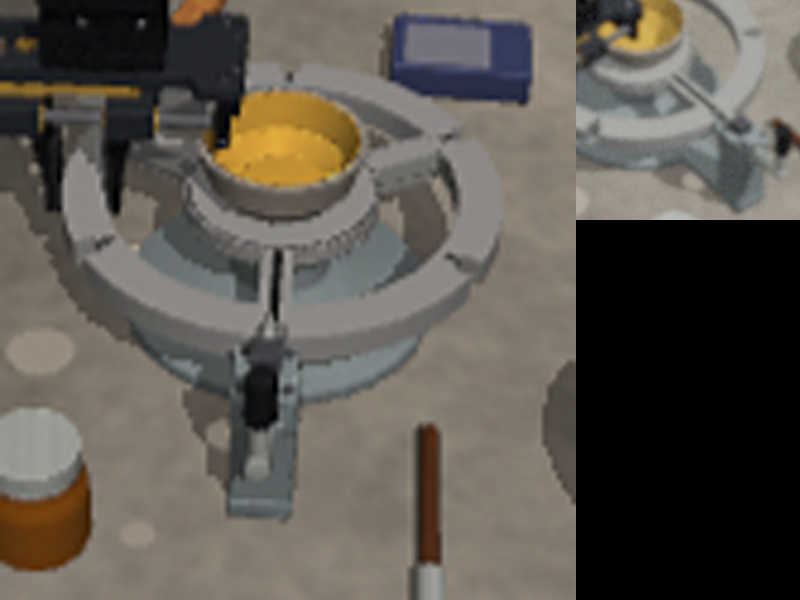

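The long line (crop x≈276, y 252–310) now nearly faces the pointer and knob (262,397), and the bowl is undisturbed. I'll measure the remaining error, using the line's dark pixels against the knob.

```bash
python3 - <<'E'
from h import *
for n,(x0,x1,y0,y1),(kx0,kx1,ky0,ky1) in (("side",(281,293,211,224),(279,291,233,252)),("scene",None or (250,268,174,186),(312,330,206,224))):
    d=snap(n);I=d["image"].astype(int).sum(2)
    k=I[ky0:ky1,kx0:kx1]<150;v,u=np.nonzero(k);kp=[u.mean()+kx0,v.mean()+ky0];print(n,"knob",kp,k.sum(),u.min()+kx0,u.max()+kx0,v.min()+ky0,v.max()+ky0)
    if n=="side":
        print(I[y0:y1,x0:x1])
    K=onz(d,[kp],.126)[0];print(K)
    np.save(n+".npy",I[150:250,220:350])
I=np.load("scene.npy");print(I[22:46:1,30:60][:, :])
E
```

```text
side knob [np.float64(283.77894736842103), np.float64(242.05263157894737)] 95 279 287 233 249
[[320 335 312 336 315 333 283 325 324 274 270 327]
 [316 320 310 350 390 409 146 163 415 414 328 320]
 [309 311 312 318 421 368  89  98 423 435 343 330]
 [229 283 231 341 422 342  85  99 415 428 337 333]
 [174 197 167 349 424 343  82 188 417 429 258 217]
 [170 165 155 350 425 344  83 210 418 431 198 272]
 [172 168 159 350 428 279  57 208 417 383 287 310]
 [168 167 159 403 435 251  45 292 421 391 318 310]
 [198 179 158 416 435 256  45 313 421 397 315 305]
 [229 208 179 416 438 196  31 316 417 399 333 347]
 [234 229 251 417 436 172  22 315 417 411 373 382]
 [263 221 262 414 434 172  21 313 417 367 386 392]
 [391 386 385 418 434 173  17 397 419 397 395 399]]
[0.51795872 0.09652418 0.126     ]
scene knob [np.float64(319.5), np.float64(214.63888888888889)] 36 318 322 210 219
[0.51685838 0.09834074 0.126     ]
[[ 49  60  98  64   9  52  71  62  56  93 131 180 187 176 181 183 178 170
  178 180 196 169 144 197 320 387 380 362 353 335]
 [ 66  53  71  66  71  59  62  79  84  79 114 160 169 186 167 150
[... 2110 characters left out ...]
380 366 354 342 335 305
  262 242 242 258 271 275 289 301 314 335 385 435]
 [214 162 178 217 196 199 216 274 360 426 453 429 405 398 396 390 373 351
  326 316 315 317 321 321 335 367 390 424 467 495]
 [ 75  88 189 233 266 265 272 282 343 425 465 473 468 473 466 462 422 407
  391 396 398 417 414 438 456 459 476 496 501 503]
 [ 46 122 239 303 299 306 288 272 299 377 438 448 465 494 504 503 485 474
  473 461 481 489 483 495 499 499 502 504 504 502]
 [ 49 154 272 304 322 317 318 290 275 296 354 382 404 448 482 493 498 504
  499 504 506 504 502 505 510 506 510 505 497 497]
 [ 64 149 268 315 316 320 315 301 295 270 298 320 343 375 415 423 440 481
  493 500 496 493 498 498 493 490 489 481 452 438]]
```

```bash
cat > ln.py <<'E'
from h import *
d=snap("side");I=d["image"].astype(int).sum(2)
uv=[]
for v in range(213,224):
    w=np.clip(400-I[v,285:289],0,None); uv.append(((w*np.arange(285,289)).sum()/w.sum(),v))
uv=np.array(uv);P=onz(d,uv,.088)[:,:2]
K=onz(d,[(283.4,242)],.126)[0,:2];C=np.array([.541,-.116])
x=(K-C)/np.linalg.norm(K-C);y=np.array([-x[1],x[0]])
q=np.c_[(P-C)@x,(P-C)@y]*1000;print(q.round(1));f=np.polyfit(q[:,0],q[:,1],1);print("lat at 0,118,216:",np.polyval(f,[0,118,216]).round(1),"heading",np.degrees(np.arctan2(x[1],x[0])))
E
python3 ln.py
```

```text
[[ 61.7   3.3]
 [ 65.9   3.4]
 [ 70.1   3.3]
 [ 74.2   3.5]
 [ 78.4   3.3]
 [ 82.5   3. ]
 [ 86.6   3.1]
 [ 90.7   3.1]
 [ 94.7   3.3]
 [ 98.7   3.5]
 [102.7   3.3]]
lat at 0,118,216: [3.4 3.2 3. ] heading 95.94470824623508
```

The wheel is close (offset ≤ ~3 mm, within calibration doubt). I'll release, rise straight up, and check from the wrist camera.

```bash
python3 -m handwheel '[{"x":0,"y":0,"z":0,"wx":0,"wy":0,"wz":0},{"x":0,"y":0,"z":0,"wx":0,"wy":0,"wz":0},{"x":0,"y":0,"z":0,"wx":0,"wy":0,"wz":0},{"x":0,"y":0,"z":0,"wx":0,"wy":0,"wz":0}]' 0.055
python3 -m handwheel '[{"x":0,"y":0,"z":-0.02,"wx":0,"wy":0,"wz":0},{"x":0,"y":0,"z":-0.05,"wx":0,"wy":0,"wz":0},{"x":0,"y":0,"z":-0.08,"wx":0,"wy":0,"wz":0},{"x":0,"y":-0.02,"z":-0.11,"wx":0,"wy":0,"wz":0},{"x":0,"y":-0.04,"z":-0.13,"wx":0,"wy":0,"wz":0},{"x":0,"y":-0.05,"z":-0.13,"wx":0,"wy":0,"wz":0},{"x":0,"y":-0.05,"z":-0.13,"wx":0,"wy":0,"wz":0},{"x":0,"y":-0.05,"z":-0.13,"wx":0,"wy":0,"wz":0}]'
python3 - <<'E'
from h import *
d=snap("wrist")
print(ctrl.get_state()["position"],proj(d,[[.539,-.116,.128],[.526,.005,.098],[.517,.098,.126]]))
cv2.imwrite("pics/w5.png",cv2.resize(d["image"][:240,40:400],None,fx=2.2,fy=2.2,interpolation=cv2.INTER_CUBIC)[:,:,::-1])
np.savez("w5.npz",**d)
E
```

```text
time: 7.17
position: [0.6566, -0.1014, 0.0725]
tool_rot: [2.081, 2.352, 0.0]
ft_force: [0.6, 0.4, -0.1]
grip_width: 0.512
grip_force: 0.0
time: 7.83
position: [0.6064, -0.1078, 0.202]
tool_rot: [2.082, 2.352, -0.001]
ft_force: [-0.5, 0.0, -0.6]
grip_width: 0.633
grip_force: 0.0
[ 0.60653058 -0.10753117  0.2014088 ] [[189.37121112 216.46446141]
 [192.22400463  58.07793696]
 [179.34554859 -96.88777066]]
```

View pics/w5.png

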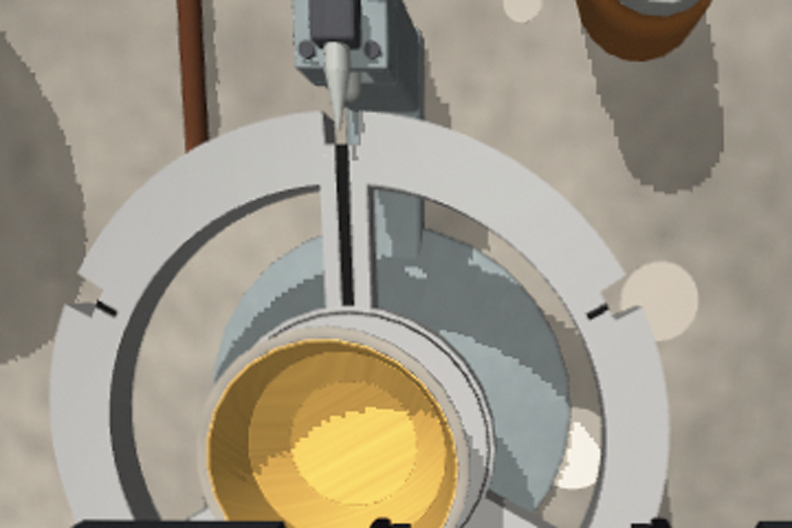

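The wrist view shows the long line from crop (348,305) to (341,145) and the pointer from (336,45) to its tip at (341,140). The pointer's extra height needs correcting, so I'll do that numerically.

```bash
python3 - <<'E'
from h import *
d=dict(np.load("w5.npz"));c=lambda x,y:(40+(x+.5)/2.2-.5,(y+.5)/2.2-.5)
L=onz(d,[c(341.5,145),c(348,303)],.088)[:,:2];T=onz(d,[c(341,138)],.098)[0,:2];T2=onz(d,[c(336,45)],.098)[0,:2]
h=lambda v:np.degrees(np.arctan2(v[1],v[0]))
N=onz(d,[c(104,311),c(601,311)],.088)[:,:2]
u=(L[0]-L[1])/np.linalg.norm(L[0]-L[1]);C=L[0]-.118*u
print("line",L,"head",h(u),"axis",C,"tip",T,"r",np.linalg.norm(T-C),"head",h(T-C),"ptr",T2,h(T2-C),np.linalg.norm(L[0]-L[1]),"notches",N, np.linalg.norm(N-C,axis=1),[h(n-C) for n in N])
I=d["image"].astype(int).sum(2)
E
```

```text
line [[ 0.52593149  0.00100574]
 [ 0.53238721 -0.05702919]] head 96.34740795679662 axis [ 0.53897718 -0.1162709 ] tip [0.52822029 0.00194294] r 0.11870224469766624 head 95.19931817727507 ptr [0.52415448 0.03281264] 95.67800010845498 0.058392887146157806 notches [[ 0.43394175 -0.07114688]
 [ 0.63143109 -0.04812516]] [0.11431806 0.11485455] [np.float64(156.75127139635586), np.float64(36.393109001244525)]
```

The axis at (0.539,-0.116) is consistent with the grip radius. The line is ~0.8° (1.7 mm) past the pointer, well inside the bolt's 4 mm capture. Next is the knob at ≈ (0.518,0.098); tool y is already across the bolt, so I'll move above the knob.

```bash
python3 -m handwheel '[{"x":0.02,"y":-0.006,"z":0,"wx":0,"wy":0,"wz":0.5},{"x":0.05,"y":-0.015,"z":0,"wx":0,"wy":0,"wz":1},{"x":0.08,"y":-0.023,"z":0,"wx":0,"wy":0,"wz":1.3},{"x":0.11,"y":-0.032,"z":0,"wx":0,"wy":0,"wz":1.3},{"x":0.14,"y":-0.041,"z":0,"wx":0,"wy":0,"wz":1.3},{"x":0.17,"y":-0.05,"z":0,"wx":0,"wy":0,"wz":1.3},{"x":0.2,"y":-0.058,"z":0,"wx":0,"wy":0,"wz":1.3},{"x":0.215,"y":-0.0627,"z":0,"wx":0,"wy":0,"wz":1.3},{"x":0.215,"y":-0.0627,"z":0,"wx":0,"wy":0,"wz":1.3},{"x":0.215,"y":-0.0627,"z":0,"wx":0,"wy":0,"wz":1.3}]'
python3 - <<'E'
from h import *
s=ctrl.get_state();M=R.from_rotvec(s["tool_rot"]).as_matrix()
print("to knob, tool:",M.T@(np.array([.518,.098,.112])-s["position"]),"yaw",np.degrees(np.arctan2(M[1,1],M[0,1])))
E
```

```text
time: 8.72
position: [0.5184, 0.0988, 0.2019]
tool_rot: [-2.106, -2.331, 0.001]
ft_force: [0.8, -0.0, -1.0]
grip_width: 0.634
grip_force: 0.0
to knob, tool: [-0.00075138 -0.00040086  0.08994894] yaw 5.819993891104494
```

```bash
python3 -m handwheel '[{"x":0,"y":0,"z":0.02,"wx":0,"wy":0,"wz":0},{"x":0,"y":0,"z":0.045,"wx":0,"wy":0,"wz":0},{"x":0,"y":0,"z":0.07,"wx":0,"wy":0,"wz":0},{"x":0,"y":0,"z":0.085,"wx":0,"wy":0,"wz":0},{"x":0,"y":0,"z":0.09,"wx":0,"wy":0,"wz":0},{"x":0,"y":0,"z":0.09,"wx":0,"wy":0,"wz":0},{"x":0,"y":0,"z":0.09,"wx":0,"wy":0,"wz":0}]'
python3 -m handwheel '[{"x":0,"y":0,"z":0,"wx":0,"wy":0,"wz":0},{"x":0,"y":0,"z":0,"wx":0,"wy":0,"wz":0},{"x":0,"y":0,"z":0,"wx":0,"wy":0,"wz":0},{"x":0,"y":0,"z":0,"wx":0,"wy":0,"wz":0},{"x":0,"y":0,"z":0,"wx":0,"wy":0,"wz":0},{"x":0,"y":0,"z":0,"wx":0,"wy":0,"wz":0},{"x":0,"y":0,"z":0,"wx":0,"wy":0,"wz":0},{"x":0,"y":0,"z":0,"wx":0,"wy":0,"wz":0}]' 0.005 30
```

```text
time: 9.3
position: [0.5191, 0.0977, 0.1128]
tool_rot: [-2.11, -2.328, -0.001]
ft_force: [0.7, 0.2, 0.4]
grip_width: 0.632
grip_force: 0.0
time: 9.97
position: [0.5177, 0.0985, 0.1126]
tool_rot: [-2.108, -2.329, 0.002]
ft_force: [-2.6, -0.3, 2.2]
grip_width: 0.184
grip_force: 30.0
```

Gripped the knob: the opening of 16 mm ≈ its 17 mm diameter. Pushing it home now.

```bash
python3 -m handwheel '[{"x":-0.002,"y":0,"z":0,"wx":0,"wy":0,"wz":0},{"x":-0.004,"y":0,"z":0,"wx":0,"wy":0,"wz":0},{"x":-0.006,"y":0,"z":0,"wx":0,"wy":0,"wz":0},{"x":-0.008,"y":0,"z":0,"wx":0,"wy":0,"wz":0},{"x":-0.01,"y":0,"z":0,"wx":0,"wy":0,"wz":0},{"x":-0.012,"y":0,"z":0,"wx":0,"wy":0,"wz":0},{"x":-0.014,"y":0,"z":0,"wx":0,"wy":0,"wz":0},{"x":-0.016,"y":0,"z":0,"wx":0,"wy":0,"wz":0},{"x":-0.016,"y":0,"z":0,"wx":0,"wy":0,"wz":0},{"x":-0.016,"y":0,"z":0,"wx":0,"wy":0,"wz":0}]'
```

```text
time: 10.8
position: [0.5191, 0.084, 0.1126]
tool_rot: [-2.106, -2.329, -0.0]
ft_force: [-4.3, 3.8, 5.0]
grip_width: 0.187
grip_force: 30.0
```

```bash
python3 -m handwheel '[{"x":-0.001,"y":0,"z":0,"wx":0,"wy":0,"wz":0},{"x":-0.002,"y":0,"z":0,"wx":0,"wy":0,"wz":0},{"x":-0.003,"y":0,"z":0,"wx":0,"wy":0,"wz":0},{"x":-0.003,"y":0,"z":0,"wx":0,"wy":0,"wz":0},{"x":-0.003,"y":0,"z":0,"wx":0,"wy":0,"wz":0}]'
```

```text
time: 11.22
position: [0.5191, 0.084, 0.1126]
tool_rot: [-2.102, -2.329, -0.005]
ft_force: [-4.2, 9.3, 2.6]
grip_width: 0.186
grip_force: 30.0
```

It's at the end stop (no motion, force rising). I'll release, rise and check.

```bash
python3 -m handwheel '[{"x":0,"y":0,"z":0,"wx":0,"wy":0,"wz":0},{"x":0,"y":0,"z":0,"wx":0,"wy":0,"wz":0},{"x":0,"y":0,"z":0,"wx":0,"wy":0,"wz":0},{"x":0,"y":0,"z":0,"wx":0,"wy":0,"wz":0}]' 0.055
python3 -m handwheel '[{"x":0,"y":0,"z":-0.015,"wx":0,"wy":0,"wz":0},{"x":0,"y":0,"z":-0.04,"wx":0,"wy":0,"wz":0},{"x":0,"y":0,"z":-0.07,"wx":0,"wy":0,"wz":0},{"x":-0.03,"y":0.02,"z":-0.1,"wx":0,"wy":0,"wz":0},{"x":-0.06,"y":0.04,"z":-0.12,"wx":0,"wy":0,"wz":0},{"x":-0.09,"y":0.06,"z":-0.12,"wx":0,"wy":0,"wz":0},{"x":-0.12,"y":0.08,"z":-0.12,"wx":0,"wy":0,"wz":0},{"x":-0.15,"y":0.08,"z":-0.12,"wx":0,"wy":0,"wz":0},{"x":-0.15,"y":0.08,"z":-0.12,"wx":0,"wy":0,"wz":0},{"x":-0.15,"y":0.08,"z":-0.12,"wx":0,"wy":0,"wz":0}]'
python3 - <<'E'
from h import *
d=snap("wrist");np.savez("w6.npz",**d)
cv2.imwrite("pics/w6.png",cv2.resize(d["image"][:240,40:400],None,fx=2.2,fy=2.2,interpolation=cv2.INTER_CUBIC)[:,:,::-1])
E
```

```text
time: 11.55
position: [0.5207, 0.0785, 0.1125]
tool_rot: [2.109, 2.327, -0.0]
ft_force: [0.2, 0.6, 0.8]
grip_width: 0.405
grip_force: 0.0
time: 12.38
position: [0.6148, -0.0653, 0.2316]
tool_rot: [-2.114, -2.323, 0.002]
ft_force: [0.6, 1.3, 0.6]
grip_width: 0.635
grip_force: 0.0
```

View pics/w6.png

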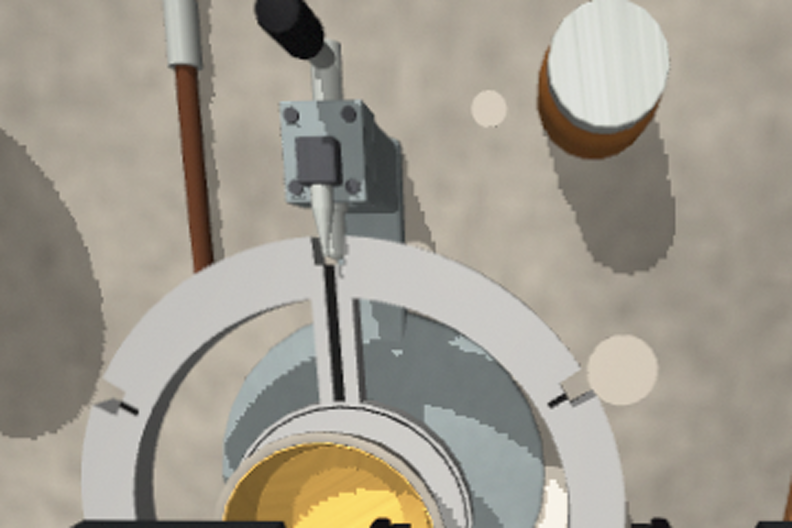

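The bolt nose is in the notch at (340,258), beside the line's end at (328,265). The bowl, jar and brush are undisturbed. I'll check the line's lateral offset and the knob position in numbers.

```bash
python3 - <<'E'
from h import *
d=dict(np.load("w6.npz"));c=lambda x,y:(40+(x+.5)/2.2-.5,(y+.5)/2.2-.5)
h=lambda v:np.degrees(np.arctan2(v[1],v[0]))
L=onz(d,[c(329,265),c(339,400)],.088)[:,:2];u=(L[0]-L[1])/np.linalg.norm(L[0]-L[1]);C=L[0]-.118*u
T=onz(d,[c(328,257)],.098)[0,:2];G=onz(d,[c(341,210)],.085)
K=onz(d,[c(279,12)],.142)[0,:2]
print("line",h(u),C,"tip",h(T-C),np.linalg.norm(T-C),"knobtop",K,h(K-C),np.linalg.norm(K-C),np.linalg.norm(L[0]-L[1]))
for n,(a,b,e,f) in (("side",(275,295,225,252)),("scene",(308,330,200,224))):
    e_=snap(n);I=e_["image"].astype(int).sum(2)[e:f,a:b]<150
    m,lab,s,ce=cv2.connectedComponentsWithStats(I.astype(np.uint8));i=1+s[1:,4].argmax();p=ce[i]+[a,e]
    P=onz(e_,[p],.126)[0,:2];print(n,p,s[i],P,np.linalg.norm(P-[.539,-.1163]))
E
```

```text
line 96.12082673594276 [ 0.53860329 -0.11620423] tip 94.92105431144752 0.12107302016441618 knobtop [0.52066138 0.08251228] 95.15918556570503 0.19952484595114187 0.05893165756437694
side [283.92222222 237.8       ] [ 5  6  8 14 90] [0.51992649 0.08209219] 0.1993069521976683
scene [316.20588235 212.23529412] [ 6  9  6  8 34] [0.5190972  0.08548163] 0.2027608163218947
```

The knob is ~200.5 mm from the axis (home is 201), and the line is ~2 mm sideways (limit 4), held by the bolt. Handing in.

```bash
python3 -c "
from bench import ctrl
print(ctrl.close_job())"
```

```text
the job is handed in; nothing more can be done
None
```

The job is handed in (no verdict came back): the long line faces the pointer to within about 2 mm (limit 4 mm), the bolt is home against its stop in that notch, and the bowl and the neighbouring jar and brush looked undisturbed in the last picture.

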